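# Wind up the time-lapse turntable and hold the red jar at the pointer

## Task

Get the wind-up turntable ready for a time-lapse picture: first wind its brass key clockwise (seen from above) until it comes up against its stop, letting go and regripping it as often as needed. Then grip the red-lidded jar by its lid knob, swing the platter round until that jar stands at the white pointer on the front of the housing, and finish still gripping the knob there, holding the platter still. Leave the things lying round the turntable where they are.

Things in the scene. Friction and masses are not known exactly. Their poses are not given: they have to be found in the camera images.
- turntable: Wind-up turntable, fixed to the desk: black round housing, 164 mm across and 30 mm high, with a 64 mm wide tongue that runs 190 mm to +y from the platter's axis and carries the key. Origin: on the platter's axis, at desk height. Its -x axis points to the front, where a small white pointer juts out of the housing's rim 75 to 111 mm from the axis, 29 mm high. z is up. The key's axis stands at (0, 150 mm) in this frame.
- key (a joint): Winding key, angle in rad, growing clockwise seen from above; stop (fully wound) at 2.6, wound up counts from 2.4; it starts 0.1 to 0.5. It takes 0.10 to 0.15 N m to turn and stays where it is left, so it may be released and gripped afresh. At 0 the wing lies along the turntable's x axis.
- key_grip (a point): Where to grip the brass key: on its vertical axis, 77 mm above the desk. The key's wing is an upright plate 40 mm long (along this point's x axis), 8 mm thick (along its y axis), from 53 to 87 mm above the desk; z is up. Grip it from above across its thickness.
- platter (a joint): Angle of the round aluminium platter (160 mm across, top 40 mm above the desk) in rad, growing clockwise seen from above; 0 when the red jar is at the front pointer (so is any full turn); it starts 0.8 to 2.3. It turns freely both ways against a drag of 0.03 N m and stays where it is left; its drive is too slow to move it during the job.
- red_jar (a point): The marked jar: white, 48 mm across, with a red lid, red knob and red band; screwed to the platter 55 mm from its axis. This point: the centre of its underside, 40 mm above the desk. Three jars of the same shape with grey lids, knobs and bands stand at the other quarters of the platter (78 mm apart, centre to centre).
- red_knob (a point): Grip point on the red jar's lid knob, on the knob's axis 104 mm above the desk. The knob is an upright round post 14 mm across, 30 mm tall, from the lid's top at 82 mm to 112 mm above the desk. Being round it can turn between the fingers while the jar travels round.
- glue_stick: White glue stick standing upright, 22 mm across, 90 mm tall, loose; origin at the centre of its foot. Leave alone.
- tape_roll: Beige tape roll lying flat, 51 mm across, 18 mm high, loose; origin at the centre of its underside. Leave alone.
- eraser: White and blue eraser, 21x44x13 mm, loose; origin at the centre of its underside. Leave alone.
- lens_cap: Black round lens cap, 62 mm across, 8 mm high, loose; origin at the centre of its underside. Leave alone.

How it is judged (in metres and radians):
On the way, in this order (a step that is already met when the one before it is completed fails the run):
1. the key is fully wound (value of joint key above 2.4 rad), for 0.1 s.
2. the red jar, gripped by its knob, is at the front pointer (x of red_knob in the frame of turntable below -0.045 m and y of red_knob in the frame of turntable between -0.008 and 0.008 m and contact force between the fingers and turntable above 1 N and distance between the grasp point and red_knob below 0.02 m), for 0.2 s.
At the end, for the whole second after the job is handed in: The key stays wound (beyond 2.35 rad); the red jar's knob is at the front pointer, within 8 mm sideways of the turntable's front line; the fingers still grip the knob (more than 1 N, grasp point within 20 mm of the knob's grip point) and the platter is still (all of step 2 and value of joint key above 2.35 rad and velocity of joint platter between -0.1 and 0.1 rad/s); the arm keeps its last pose, push and grip.
It fails at once if the glue stick is disturbed (moved more than 20 mm) (distance of glue_stick from where it was at the start of the episode above 0.02 m).
It fails at once if the tape roll is disturbed (moved more than 20 mm) (distance of tape_roll from where it was at the start of the episode above 0.02 m).
It fails at once if the eraser is disturbed (moved more than 20 mm) (distance of eraser from where it was at the start of the episode above 0.02 m).
It fails at once if the lens cap is disturbed (moved more than 20 mm) (distance of lens_cap from where it was at the start of the episode above 0.02 m).
It also fails if it takes over 64 s, if anything falls off the work surface, if the arm or the gripper's body presses on something with over 40 N, if the wrist force passes 120 N, or if a joint passes its speed limit or range.

## Robot

A 6-joint arm with a two-finger parallel gripper is mounted at the origin on a cart in front of the work surface, level with it; the furniture and walls round the work are solid. World frame = base frame: x ahead of the robot, y to its left, z up, the work surface at z = 0. Lengths are in mm, angles in rad, forces in N, time in s.
With the tool pointing down it reaches from about 325 to 925 mm from the base axis. Payload 3.1 kg.
Tool frame: the origin (TCP) lies at the very end of the fingers, on their centre line; the grasp point (between the pads) lies 19 mm behind it; z points along the fingers, y is the line along which they close (so a half turn about z gives the same grasp; the last joint's range is limited). The gripper opens to 85 mm and grips with 20 to 120 N. Pads are 22 mm wide; open, the fingers measure 114 mm over their backs; the gripper's body (76 mm by 85 mm) begins 54 mm behind the grasp point. The pads swing forward as they close: fully open they stand 13 mm farther back than shut.
Start: joints at [1.066, 0.217, 1.613, -0, 1.311, -0.112], TCP at [239.218, 577.42, 201.1] pointing down, gripper open.
Joint ranges: [-2.75, 2.75], [-0.78, 2.1], [0.31, 2.55], [-1.13, 4.27], [0.13, 2.63], [-2.58, 2.58]. Speed limits (rad/s): [2.79, 2.79, 3.14, 3.14, 3.14, 3.14].

## Interface

Orientations are given as [roll, pitch, yaw] about the fixed x, y, z axes, in that order (R = Rz(yaw) Ry(pitch) Rx(roll)).
In Python, from cell import manip, eoat, kinematics, monitor, capture, get_calibration, order, search_frame, mark_of gives the robot as it stands. Calls block until the motion is done:
- manip.movep(position, orientation): joint-space move of the TCP to a pose.
- manip.servo_line(position, rotation=None, vel=150): straight line of the TCP; rotation=None keeps the orientation; vel is the mean speed in mm/s.
- manip.move_j(angles): joint-space move.
- eoat.command_gripper(opening): finger opening in mm; the grip force is fixed at half the most; returns when the fingers have stopped.
- manip.dwell(seconds).
- kinematics.solve_ik(position, orientation): joint angles nearest the present ones, or None.
- monitor.state(): the state.
- capture(name): name is "side" or "top" or "wrist"; returns the picture (400x640x3 uint8, red, green, blue); there is no depth.
- get_calibration(name): a dict with "fx", "fy", "cx", "cy" (pixels), "k1" (the pictures are not rectified: a ray, as slopes to the right and down, at radius r is drawn at 1 + k1 r^2 times it, then the intrinsics apply), "R" (3x3) and "t" (3): a world point X has camera coordinates R X + t. Camera axes: x right, y down, z forward; pixel columns grow to the right and rows downward; lengths in mm; the calibration is good to about 2 mm. A picture is of the moment at which its call begins: read the wrist's pose just before it. get_calibration takes no time and is no camera call; for the wrist camera it gives the pose at the moment of the call.
A pose or a line that the arm cannot do raises manip.Unreachable and nothing moves.
- order.close_job(): hands the job in; it is judged then, once.
Trained networks look in the newest picture that a camera, given by its name, has taken for a name from the list of things; names that differ only in an ending like _2 or _b are one class to them, and where a whole thing is asked for, a point or a joint stands for the part that bears it (a point fixed in the world has none). Each returns a list of dicts, best first, with "confidence" (0 to 1); they miss things now and then, are a little off and sometimes report something else, mostly with a low value. They report only what shows in the picture. A call takes as long as a camera call.
- search_frame(camera, query): "uv" ([column, row] in pixels, amid what is visible of it).
- mark_of(camera, query): "uv" ([column, row] in pixels: a listed point, or the origin of a listed thing).
The state is a dict: "t": time; "qpos": joint angles; "joint_velocities": joint speeds; "tau": joint torques, N m; "tool_pos": TCP position; "eef_rot": TCP orientation; "wrist_force": force on the tool from outside, world axes, zero at the start; "ft_torque": the same for the moment, N m; "finger_gap": finger opening in mm; "gripper_force": force on a finger pad.
Only numpy, scipy, OpenCV 4.12 (cv2) and the standard library are available. Lean on these libraries where they do the work, as an engineer would, in place of code of your own. Each camera call takes 0.05 s, during which the arm holds its last target. There are 200 camera calls.

## Working session

There is one attempt and no reset: what is moved stays moved. The work goes in short steps, each a Python script; the robot and the scene stay as the last script left them, time stands still between calls to the robot, and variables do not carry over. Pictures are saved under pics/ and viewed, at most 10 in all, crops included, and the job is handed in when it is done.

```bash
mkdir -p pics; ls; cat > h.py <<'E'
import numpy as np, cv2
from cell import manip, eoat, kinematics, monitor, capture, get_calibration, order, search_frame, mark_of
def snap(cam,fn=None):
    im=capture(cam)
    if fn: cv2.imwrite('pics/'+fn,np.ascontiguousarray(im[:,:,::-1]))
    return im
def ray(cal,uv):
    x=(uv[0]-cal['cx'])/cal['fx']; y=(uv[1]-cal['cy'])/cal['fy']
    d=np.array([x,y]); u=d.copy()
    for _ in range(20): u=d/(1+cal['k1']*(u@u))
    R=np.array(cal['R']); t=np.array(cal['t'])
    return -R.T@t, R.T@np.array([u[0],u[1],1.])
def at_z(cal,uv,z):
    o,d=ray(cal,uv); return o+d*(z-o[2])/d[2]
def proj(cal,X):
    c=np.array(cal['R'])@np.array(X,float)+np.array(cal['t']); u=c[:2]/c[2]
    u=u*(1+cal['k1']*(u@u)); return np.array([u[0]*cal['fx']+cal['cx'],u[1]*cal['fy']+cal['cy']])
E
python3 - <<'E'
from h import *
np.set_printoptions(precision=1,suppress=True)
Z=dict(turntable=0,key_grip=77,red_jar=40,red_knob=104,glue_stick=0,tape_roll=0,eraser=0,lens_cap=0)
for c in ('top','side'):
    snap(c,c+'1.png'); cal=get_calibration(c); print(c,ray(cal,[320,200]))
    for n,z in Z.items():
        print(n,[(round(m['confidence'],2),np.round(m['uv'],1),at_z(cal,m['uv'],z)) for m in mark_of(c,n)[:2]])
s=monitor.state(); print(s['t'],s['tool_pos'],s['eef_rot'])
E
```

```text
pics
top (array([ 449.6,  139.7, 1039. ]), array([ 0.1, -0. , -1. ]))
turntable [(0.95, array([319.7, 235.3]), array([508.1, 133.3,   0. ])), (0.19, array([302.2, 249.2]), array([472.9, 177.2,   0. ]))]
key_grip [(0.61, array([259.4, 236. ]), array([501.4, 274.8,  77. ])), (0.45, array([250.3, 154.9]), array([695.6, 301.3,  77. ]))]
red_jar [(0.91, array([305. , 248.3]), array([474.2, 169. ,  40. ]))]
red_knob [(0.79, array([300.5, 248.8]), array([471.5, 177.3, 104. ])), (0.64, array([381.6, 268.7]), array([428.1,  -5.7, 104. ]))]
glue_stick [(0.49, array([382. , 267.4]), array([428.9, -23. ,   0. ]))]
tape_roll [(0.5, array([414.1, 260.8]), array([ 445.9, -103.5,    0. ])), (0.3, array([301.3, 250.4]), array([469.9, 179.4,   0. ]))]
eraser [(0.46, array([293., 159.]), array([705.2, 203.5,   0. ]))]
lens_cap [(0.94, array([252.3, 153.8]), array([718.3, 309.1,   0. ])), (0.36, array([291.2, 158.1]), array([707.6, 208.2,   0. ]))]
side (array([ 552.3, -623.2,  805. ]), array([ 0. ,  0.7, -0.7]))
turntable [(0.74, array([276.3, 241.3]), array([499.5, 135.3,   0. ]))]
key_grip [(0.53, array([280.2, 172.9]), array([508.1, 276.5,  77. ]))]
red_jar []
red_knob [(0.95, array([258.8, 193.8]), array([466.2, 174.5, 104. ]))]
glue_stick [(0.64, array([239.3, 298.4]), array([430.6, -17.1,   0. ]))]
tape_roll [(0.6, array([244. , 335.8]), array([ 445.6, -102.7,    0. ]))]
eraser []
lens_cap [(0.65, array([365. , 191.8]), array([710.2, 295.2,  -0. ]))]
0.9 [239.2 577.4 201.1] [3.1 0.  2.7]
```

```bash
python3 - <<'E'
import cv2,numpy as np
a=cv2.imread('pics/top1.png')[120:320,190:450]; b=cv2.imread('pics/side1.png')[110:360,180:440]
f=lambda i:cv2.resize(i,(400,int(i.shape[0]*400/i.shape[1])),interpolation=cv2.INTER_CUBIC)
a,b=f(a),f(b);h=max(a.shape[0],b.shape[0])
p=lambda i:cv2.copyMakeBorder(i,0,h-i.shape[0],0,0,cv2.BORDER_CONSTANT)
cv2.imwrite('pics/c1.png',np.hstack([p(a),p(b)]))
E
```

```text
(no output)
```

View pics/c1.png

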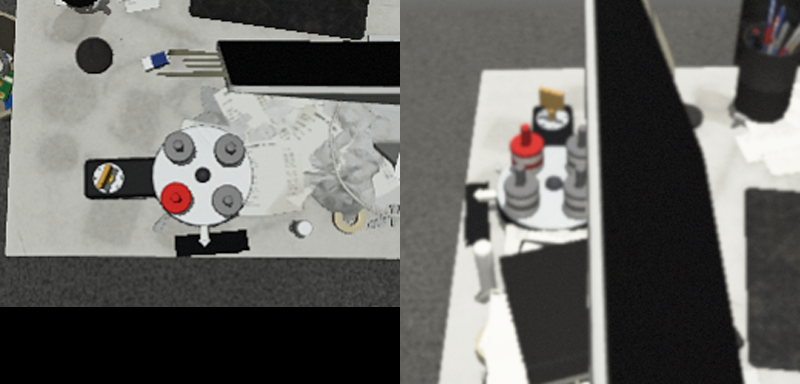

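The top view shows the key at crop (108,178) with its wing tilted slightly clockwise. The red jar is front-left at (176,198) and the pointer is at (205,235). All of this agrees with the measured points, so next I take a closer look with the wrist camera.

```bash
python3 - <<'E'
from h import *
np.set_printoptions(precision=2,suppress=True)
for yaw in (-2.6,-1.5,-.4,.54,1.6,2.74):
    print(yaw,kinematics.solve_ik([505,276,58],[np.pi,0,yaw]), kinematics.solve_ik([450,134,85],[np.pi,0,yaw]))
manip.movep([480,210,330],[np.pi,0,2.74])
s=monitor.state(); print(s['t'],s['tool_pos'],s['eef_rot'],s['qpos'])
snap('wrist','w1.png'); cal=get_calibration('wrist'); print(ray(cal,[320,200]))
for n,z in dict(turntable=0,key_grip=77,red_knob=104,red_jar=40).items():
    print(n,[(round(m['confidence'],2),np.round(m['uv'],1),at_z(cal,m['uv'],z)) for m in mark_of('wrist',n)[:2]])
E
```

```text
-2.6 [ 0.38  0.28  1.83  0.    1.03 -1.73] [ 0.14  0.02  2.07  0.    1.05 -1.97]
-1.5 None None
-0.4 [ 0.38  0.28  1.83 -0.    1.03  2.35] [ 0.14  0.02  2.07 -0.    1.05  2.11]
0.54 [ 0.38  0.28  1.83 -0.    1.03  1.41] [ 0.14  0.02  2.07 -0.    1.05  1.17]
1.6 [ 0.38  0.28  1.83 -0.    1.03  0.35] [ 0.14  0.02  2.07 -0.    1.05  0.11]
2.74 [ 0.38  0.28  1.83  0.    1.03 -0.79] [ 0.14  0.02  2.07  0.    1.05 -1.03]
2.575 [479.55 210.75 329.47] [-3.14 -0.    2.74] [ 0.28 -0.08  1.69  0.    1.53 -0.89]
(array([418.07, 237.04, 502.49]), array([ 0.23, -0.11, -0.97]))
turntable [(0.96, array([285.8, 191.4]), array([501.05, 132.84,   0.  ]))]
key_grip [(0.75, array([380.8, 163.8]), array([504.07, 286.71,  77.  ])), (0.16, array([148.4, 209.7]), array([434.13, -48.85,  77.  ]))]
red_knob [(0.69, array([298.2, 183.2]), array([480.19, 174.14, 104.  ]))]
red_jar [(0.82, array([297.6, 167.7]), array([468., 173.,  40.]))]
```

View pics/w1.png

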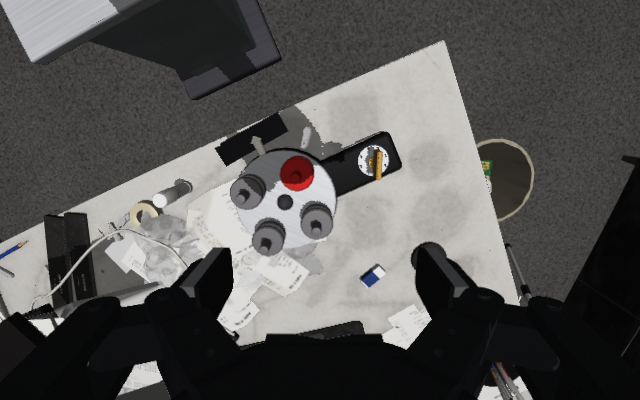

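The wrist view shows the key at (377,163), the platter's axis at (286,202), the red knob at (297,178) and the pointer at (257,143). One grip covers the whole turn, since q6 runs from -0.8 to 1.4. I'll move above the key for a close look.

```bash
python3 - <<'E'
from h import *
np.set_printoptions(precision=2,suppress=True)
manip.movep([504,280,190],[np.pi,0,2.74])
im=snap('wrist','w2.png'); cal=get_calibration('wrist'); print(monitor.state()['t'])
for n,z in dict(turntable=0,key_grip=77,red_knob=104,red_jar=40).items():
    print(n,[(round(m['confidence'],2),np.round(m['uv'],1),at_z(cal,m['uv'],z)) for m in mark_of('wrist',n)[:2]])
hsv=cv2.cvtColor(im,cv2.COLOR_RGB2HSV)
m=cv2.inRange(hsv,(12,110,90),(28,255,255)); k=np.round(proj(cal,[504,280,77])).astype(int); print('key px',k)
n,l,st,ce=cv2.connectedComponentsWithStats(m)
for i in range(1,n):
    if st[i,4]>80:
        pts=np.argwhere(l==i)[:,::-1].astype(np.float32); print(st[i],ce[i],cv2.minAreaRect(pts))
E
```

```text
3.55
turntable [(0.71, array([217.4, 223. ]), array([508.36, 134.1 ,   0.  ])), (0.62, array([336.2, 324.4]), array([705.01, 214.78,   0.  ]))]
key_grip [(0.8, array([327.9, 187.5]), array([504.53, 285.43,  77.  ]))]
red_knob [(0.89, array([201.1, 211.1]), array([474.15, 174.93, 104.  ]))]
red_jar [(0.89, array([223.6, 195.1]), array([475.41, 174.62,  40.  ]))]
key px [322 189]
[475 169  14  13  94] [481.26 173.71] ((481.7500305175781, 173.25), (12.332883834838867, 12.016656875610352), 71.56504821777344)
[316 171  19  41 367] [325.34 189.12] ((326.7019958496094, 190.59153747558594), (39.362239837646484, 17.736345291137695), 76.50426483154297)
```

View pics/w2.png

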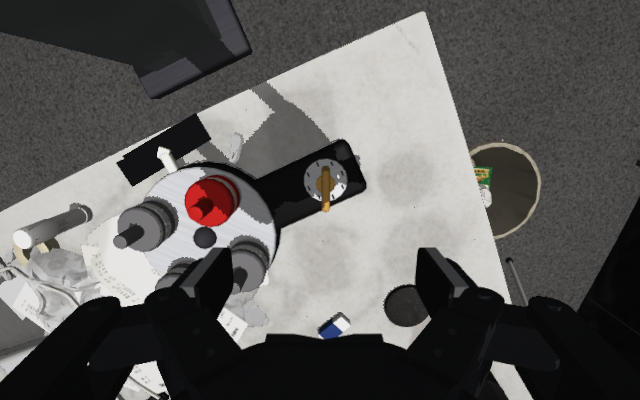

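```bash
cat > fit.py <<'E'
from h import *
from scipy.optimize import minimize
im=cv2.cvtColor(cv2.imread('pics/w2.png'),cv2.COLOR_BGR2RGB); cal=get_calibration('wrist')
hsv=cv2.cvtColor(im,cv2.COLOR_RGB2HSV); m=cv2.inRange(hsv,(10,80,60),(32,255,255)); m[:, :300]=0; m[:,350:]=0; m[:155]=0; m[225:]=0
M=cv2.resize(m,None,fx=8,fy=8,interpolation=cv2.INTER_LINEAR)>127
def iou(p):
    x,y,a=p; c,s=np.cos(a),np.sin(a)
    P=[proj(cal,[x+c*u-s*v,y+s*u+c*v,z]) for u in(-20,20) for v in(-4,4) for z in(53,87)]
    h=cv2.convexHull(np.round((np.array(P)+.5)*8).astype(np.int32)); q=np.zeros(M.shape,np.uint8); cv2.fillConvexPoly(q,h,1); q=q>0
    return -(M&q).sum()/(M|q).sum()
b=min((minimize(iou,[504.5,284,a],method='Nelder-Mead',options=dict(initial_simplex=[[504.5,284,a],[508,284,a],[504.5,288,a],[504.5,284,a+.15]])) for a in (-.2,-.4,-.6)),key=lambda r:r.fun)
print(b.x,b.fun)
E
python3 fit.py
```

```text
[ 5.04788905e+02  2.82430978e+02 -4.03857525e-01] -0.7003536088907378
```

```bash
python3 - <<'E'
from h import *
np.set_printoptions(precision=2,suppress=True)
y0=np.pi-.40; k=[504.7,283.7]
manip.servo_line(k+[58],rotation=[np.pi,0,y0],vel=100)
s=monitor.state(); print(s['t'],s['wrist_force'])
eoat.command_gripper(0)
s=monitor.state(); print(s['t'],s['finger_gap'],s['gripper_force'],s['wrist_force'],s['ft_torque'],s['tool_pos'],s['eef_rot'])
if 6<s['finger_gap']<10:
    for d in (.2,.4):
        manip.movep(k+[58],[np.pi,0,y0-d])
        s=monitor.state(); print(d,s['t'],s['finger_gap'],s['wrist_force'],s['ft_torque'],s['eef_rot'])
E
```

```text
5.2167 [-0.63  0.7  -0.07]
5.9833 -0.01652234135126156 0.0 [-0.07 -0.23  0.52] [-0.02 -0.01 -0.03] [504.67 283.68  57.95] [-3.14 -0.    2.74]
```

The fingers closed on nothing, so I'll look at why.

```bash
python3 - <<'E'
from h import *
snap('wrist','w3.png');snap('side','s3.png');snap('top','t3.png')
a=cv2.imread('pics/w3.png')[100:400,160:560];b=cv2.resize(cv2.imread('pics/s3.png')[110:260,200:400],(400,300),interpolation=2)
cv2.imwrite('pics/c3.png',np.hstack([a,b]))
E
```

```text
(no output)
```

View pics/c3.png

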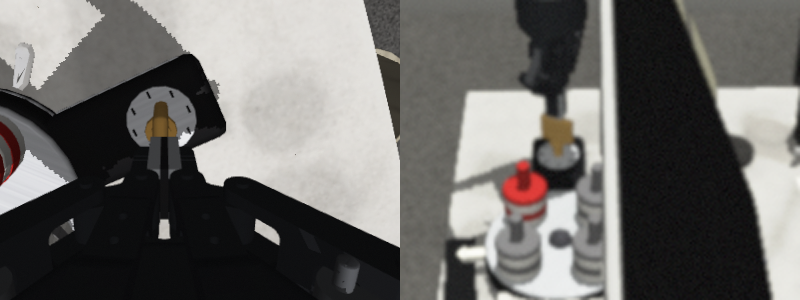

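The brass wing is still visible at about (322,220) in the full wrist image, ahead of the closed fingers. I'll compare that with the projected model.

```bash
python3 - <<'E'
from h import *
np.set_printoptions(precision=1,suppress=True)
s=monitor.state();print(s['tool_pos'],s['qpos'],s['wrist_force'])
outs=[]
for c,f,(r0,r1,c0,c1) in (('wrist','w3.png',(140,300,240,440)),('side','s3.png',(130,230,220,345)),('top','t3.png',(195,275,215,315))):
    cal=get_calibration(c); im=cv2.imread('pics/'+f); S=266/(c1-c0); S=S
    o=cv2.resize(im[r0:r1,c0:c1],None,fx=S,fy=S,interpolation=2)
    q=lambda X:tuple(int(v) for v in (proj(cal,X)-[c0,r0]+.5)*S)
    t=s['tool_pos']; cv2.circle(o,q(t),4,(0,0,255),1); cv2.circle(o,q([t[0],t[1],77]),4,(0,255,255),1)
    a=-.4
    for z in(53,87):
        P=[q([504.7+np.cos(a)*u-np.sin(a)*v,283.7+np.sin(a)*u+np.cos(a)*v,z]) for u,v in((-20,-4),(20,-4),(20,4),(-20,4))]
        cv2.polylines(o,[np.array(P)],True,(0,255,0) if z==53 else (255,0,255),1)
    print(c,proj(cal,t)); outs.append(cv2.resize(o,(266,213)))
cv2.imwrite('pics/c4.png',cv2.resize(np.hstack(outs),(798,213)))
E
```

```text
[504.7 283.7  58. ] [ 0.4  0.3  1.8 -0.   1.  -0.8] [-0.1  1.  -0.2]
wrist [323.5 234.4]
side [279.1 177.4]
top [256.8 235. ]
```

View pics/c4.png

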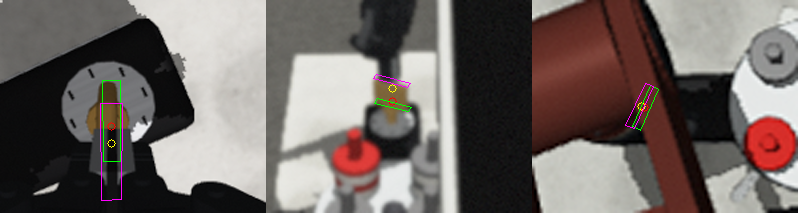

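```bash
python3 - <<'E'
from h import *
a=cv2.imread('pics/w3.png')[190:265,285:360];b=cv2.imread('pics/s3.png')[130:190,250:310]
cv2.imwrite('pics/c5.png',np.hstack([cv2.resize(i,(390,390),interpolation=2) for i in(a,b)]))
E
```

```text
(no output)
```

View pics/c5.png

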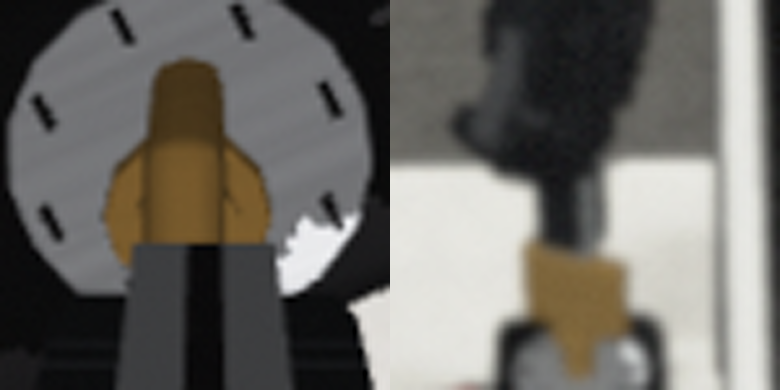

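The zoom settles it: the closed fingertips sit above the wing. The top of the wing passes under them at row 237, where a tip at z=58 would cut it off about 20 px higher. So the real fingertips are roughly 30 mm short of the reported TCP. I'll open up, go lower while watching the force, and close again.

```bash
python3 - <<'E'
from h import *
np.set_printoptions(precision=2,suppress=True)
y0=np.pi-.40; k=[504.2,282.5]
eoat.command_gripper(50)
for z in (48,38):
    manip.servo_line(k+[z],rotation=[np.pi,0,y0],vel=60); s=monitor.state(); print(z,s['t'],s['tool_pos'],s['wrist_force'],s['finger_gap'])
    if abs(s['wrist_force'][2])>8: break
eoat.command_gripper(0)
s=monitor.state(); print(s['t'],s['finger_gap'],s['gripper_force'],s['wrist_force'],s['ft_torque'])
snap('wrist','w5.png');snap('side','s5.png')
E
```

```text
48 6.9833 [503.26 282.04  46.88] [0.36 0.61 0.45] 50.24043024135426
38 7.3 [503.53 282.23  37.16] [-0.83 -0.48 -0.22] 50.05620459240251
7.7583 6.699089504237339 60.763059854507446 [-1.78 -2.51  3.38] [-0.51  0.24 -0.07]
```

The fingers now hold the wing with 60 N at a gap of about 7 mm. I'll wind the key.

```bash
python3 - <<'E'
from h import *
np.set_printoptions(precision=2,suppress=True)
y0=np.pi-.40; k=[504.2,282.5]
for d in np.arange(.25,2.26,.25):
    manip.movep(k+[38],[np.pi,0,y0-d])
    s=monitor.state(); print(d,round(s['t'],2),round(s['finger_gap'],2),s['gripper_force'],s['wrist_force'],s['ft_torque'],s['eef_rot'][2])
    if abs(s['wrist_force']).max()>35 or abs(s['ft_torque'][2])>1.2: break
snap('wrist','w6.png')
E
```

```text
0.25 8.21 6.64 60.95954239368439 [-2.23 -3.67  5.49] [-0.63  0.29 -0.07] 2.4946242494891098
0.5 8.56 6.56 60.95197319984436 [-2.41 -3.73  5.12] [-0.53  0.25 -0.07] 2.246989757174872
0.75 8.91 6.45 60.93142747879028 [-1.23 -3.54  4.97] [-0.6   0.2  -0.09] 1.9986285683719576
1.0 9.26 6.37 60.91192603111267 [-0.37 -3.27  3.86] [-0.6  -0.02 -0.07] 1.7490841933894232
1.25 9.61 6.38 60.939130783081055 [ 0.72 -3.94  4.83] [-0.71 -0.19 -0.02] 1.498820616890553
1.5 9.96 6.78 60.89472413063049 [ 1.99 -4.13  3.76] [-0.74 -0.44 -0.05] 1.2477881299370006
1.75 10.31 6.35 60.84277153015137 [ 2.84 -3.63  4.04] [-0.84 -0.51 -0.05] 0.9964611340108911
2.0 10.66 6.62 60.81814348697662 [ 2.43 -4.12  4.44] [-0.91 -0.53 -0.02] 0.746575367155561
2.25 11.01 6.13 72.62755321338773 [ 3.55 -4.49  4.46] [-0.86 -0.49  1.27] 0.5025682359747248
```

View pics/w6.png

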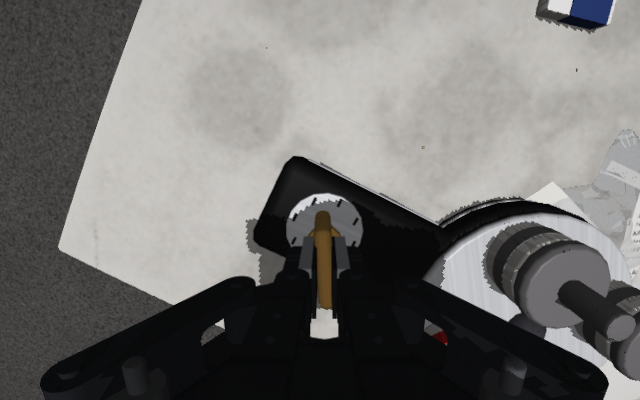

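The key is against its stop: the moment jumped to 1.27 N m at the end of a 2.2 rad turn. Next I'll work out the fingertip offset from picture w3, which shows the fingers shut, then release and rise.

```bash
python3 - <<'E'
from h import *
np.set_printoptions(precision=1,suppress=True)
cal=get_calibration('wrist'); s=monitor.state(); R=cv2.Rodrigues(np.zeros(3))[0]
from scipy.spatial.transform import Rotation as Ro
R=Ro.from_euler('xyz',s['eef_rot']).as_matrix(); t=np.array(s['tool_pos'])
print('cam in tool',R.T@(ray(cal,[320,200])[0]-t), R.T@ray(cal,[320,200])[1])
for h in (0,10,20,30,40,50): print(h,[proj(cal,t+R@np.array([u,0,-h])) for u in (0,11)], proj(cal,t+R@np.array([11,10,-h]))-proj(cal,t+R@np.array([11,-10,-h])))
eoat.command_gripper(50); k=[504.2,282.5]
manip.servo_line(k+[170],vel=150)
s=monitor.state(); print(s['t'],s['wrist_force'])
# touch site: free desk in front-left of the key
print(kinematics.solve_ik([440,380,-45],[np.pi,0,2.0]))
im=snap('wrist','w7.png'); print([(m['confidence'],m['uv']) for m in mark_of('wrist','key_grip')[:2]])
E
```

```text
cam in tool [  65.1   -1.  -173. ] [-0.3 -0.   1. ]
0 [array([326.1, 231. ]), array([326.1, 213.4])] [34. -0.]
10 [array([326.2, 237.2]), array([326.2, 218.8])] [35.9 -0. ]
20 [array([326.3, 244.2]), array([326.4, 224.8])] [38. -0.]
30 [array([326.5, 252. ]), array([326.5, 231.5])] [40.4 -0. ]
40 [array([326.6, 260.8]), array([326.6, 239.2])] [43.2 -0. ]
50 [array([326.7, 270.9]), array([326.8, 248. ])] [46.3 -0. ]
12.575 [-0.5 -0.1 -0.7]
[ 0.6  0.5  1.8 -0.   0.9  0.2]
[(0.73, [324.4, 194.9])]
```

```bash
python3 - <<'E'
from h import *
np.set_printoptions(precision=1,suppress=True)
manip.movep([440,380,60],[np.pi,0,1.6]); eoat.command_gripper(0)
manip.servo_line([440,380,6],vel=150); f0=monitor.state()['wrist_force'][2]
for z in np.arange(3,-52,-3.):
    manip.servo_line([440,380,z],vel=40); s=monitor.state(); f=s['wrist_force'][2]
    if abs(f-f0)>2.5: print('touch',z,s['tool_pos'],f,f0); break
manip.servo_line([440,380,150],vel=250)
print(monitor.state()['t'],f)
E
```

```text
touch -33.0 [440.  380.  -30.2] 17.31835858030799 0.6223659302323835
18.725 17.31835858030799
```

The touch puts the real fingertips 30 mm above the reported TCP. Next is a close look at the platter for the knob, the axis and the pointer, and a check on the key.

```bash
python3 - <<'E'
from h import *
np.set_printoptions(precision=1,suppress=True)
eoat.command_gripper(45)
manip.movep([490,170,200],[np.pi,0,2.5])
snap('wrist','w8.png'); cal=get_calibration('wrist'); print(monitor.state()['t'])
for n,z in dict(turntable=0,key_grip=77,red_knob=104,red_jar=40).items():
    print(n,[(round(m['confidence'],2),np.round(m['uv'],1),at_z(cal,m['uv'],z)) for m in mark_of('wrist',n)[:2]])
im=cv2.imread('pics/w8.png'); 
for X in ([504,134,40],[504,134,0],[504-111,134,29],[504,283,77],[474,175,104]): print(X,proj(cal,X))
np.savez('w8cal.npz',R=cal['R'],t=cal['t'])
E
```

```text
20.45
turntable [(0.61, array([311. , 203.8]), array([509.1, 135.9,   0. ]))]
key_grip [(0.91, array([428.1, 129. ]), array([502. , 284.2,  77. ]))]
red_knob [(0.7, array([316.8, 179.4]), array([474. , 174.4, 104. ]))]
red_jar [(0.61, array([444.8, 280.3]), array([675.4, 215.4,  40. ])), (0.59, array([316.7, 166.9]), array([471.9, 174.1,  40. ]))]
[504, 134, 40] [305.5 210.7]
[504, 134, 0] [307.3 201.5]
[393, 134, 29] [244.2 130. ]
[504, 283, 77] [428.2 131.5]
[474, 175, 104] [317.3 179. ]
```

View pics/w8.png

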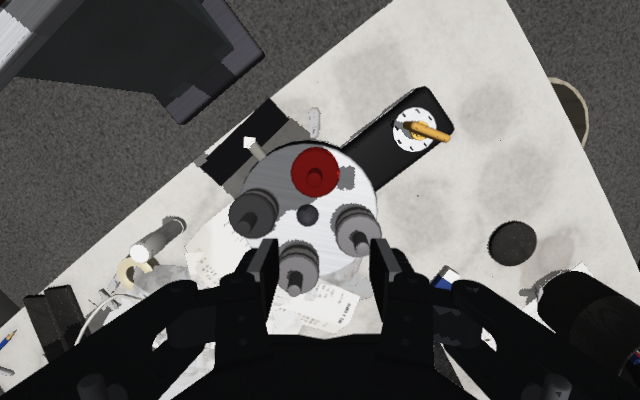

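The picture shows the pointer's tip at (247,141), the hub at (307,216), the red knob at (316,179) and the wound key at (427,130). From these I'll fix the axis and front line, then grip the knob.

```bash
python3 - <<'E'
from h import *
np.set_printoptions(precision=2,suppress=True)
cal=get_calibration('wrist')
tip=at_z(cal,[246.5,140],29); hub=at_z(cal,[307.3,216],44); key=np.array([503.5,283.]); print(tip,hub)
d1=np.arctan2(*(hub-tip)[1::-1]); d2=np.arctan2(*(key-hub[:2])[::-1])-np.pi/2; print('phi pointer',d1,'key',d2)
P=[474.,174.6]; th=np.arctan2(P[1]-hub[1],hub[0]-P[0]); print('theta',th,np.hypot(P[0]-hub[0],P[1]-hub[1]))
yaw=np.pi-th
manip.servo_line(P+[150],rotation=[np.pi,0,yaw],vel=150)
manip.servo_line(P+[68],vel=100); s=monitor.state(); print(s['t'],s['wrist_force'])
eoat.command_gripper(0); s=monitor.state(); print(s['t'],s['finger_gap'],s['gripper_force'],s['wrist_force'],s['ft_torque'],s['tool_pos'])
snap('wrist','w9.png')
E
```

```text
[402.72 128.97  29.  ] [509.19 132.76  44.  ]
phi pointer 0.03564629225402233 key 0.03785624920021813
theta 0.8714888526809635 54.66961246376186
22.1167 [0.04 0.28 1.57]
22.525 11.25147960649207 58.69934320449829 [-1.6   0.16  4.76] [-0.04  0.28 -0.06] [474.6  174.81  68.94]
```

```bash
python3 - <<'E'
from h import *
np.set_printoptions(precision=2,suppress=True)
A=np.array([508.5,133.5]); phi=.036; p0=np.array([474.3,174.7]); v=p0-A; a0=np.arctan2(v[1],v[0]); r0=np.hypot(*v)
a1=np.pi+phi; n=9
for i in range(1,n+1):
    a=a0+(a1-a0)*i/n; r=r0+(55-r0)*i/n
    manip.servo_line([A[0]+r*np.cos(a),A[1]+r*np.sin(a),68],rotation=[np.pi,0,a if a<=np.pi else a-2*np.pi],vel=40)
    s=monitor.state(); print(round(s['t'],2),round(s['finger_gap'],2),round(s['gripper_force'],1),s['wrist_force'],s['tool_pos'])
    if abs(s['wrist_force']).max()>35: break
manip.dwell(.3); s=monitor.state(); print(s['wrist_force'],s['tool_pos'],s['eef_rot'])
a=snap('wrist','w10.png')[100:400,120:520]; b=snap('side','s10.png')[110:260,200:400]
print([m for c in('side','wrist','top') for m in mark_of(c,'red_knob')[:1]] if snap('top','t10.png') is not None else 0)
for c in('side','wrist','top'): print(c,proj(get_calibration(c),[453.5,131.5,104]))
cv2.imwrite('pics/c10.png',np.hstack([a,cv2.resize(b,(400,300),interpolation=2)])[:,:,::-1])
E
```

```text
22.85 10.82 59.0 [-2.39 -0.76  5.7 ] [470.69 171.27  68.93]
23.13 10.88 59.0 [-1.8  -1.51  5.67] [466.95 167.12  68.93]
23.42 10.92 59.0 [-1.05 -1.68  6.71] [463.61 162.64  68.92]
23.7 10.86 59.0 [-1.22 -0.96  5.34] [460.76 157.81  68.89]
23.99 10.74 59.0 [-1.96 -1.27  6.79] [458.38 152.76  68.9 ]
24.28 10.9 59.0 [-1.49 -2.49  6.07] [456.53 147.48  68.91]
24.57 11.01 59.1 [-1.84 -2.22  6.5 ] [455.17 141.98  68.89]
24.87 10.82 59.1 [-1.89 -2.41  6.13] [454.44 136.38  68.91]
25.16 10.78 59.1 [-0.55 -2.53  5.73] [454.23 130.74  68.9 ]
[-0.95 -2.72  5.8 ] [454.25 130.75  68.93] [-3.14  0.   -3.11]
[{'uv': [248.4, 208.7], 'confidence': 0.96}, {'uv': [324.2, 262.9], 'confidence': 0.8}]
side [251.45 207.87]
wrist [323.85 258.66]
top [320.67 256.91]
```

View pics/c10.png

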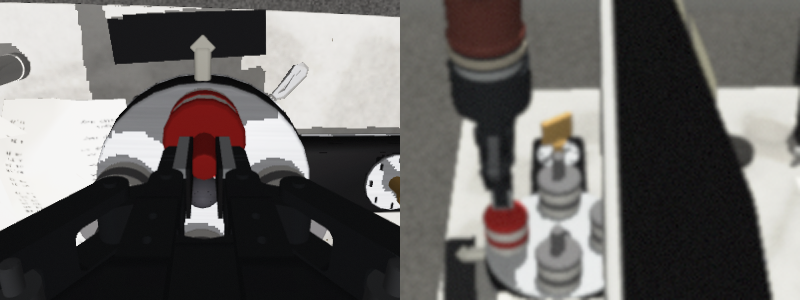

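The pointer, red jar and knob all line up at column 204 of the crop, the knob is held with 59 N, and the key at the right is still wound. I'm handing the job in.

```bash
python3 -c "
from h import *
print(order.close_job(), monitor.state()['t'])"
```

```text
the job is handed in; nothing more can be done
the job is handed in; nothing more can be done
```

The key is wound to its stop, the red jar stands at the pointer with its knob gripped at 59 N, and the job is handed in at about 26 s; no verdict came back, and since the fingertips sit 30 mm behind the reported TCP, I set the grip height so the grasp point is about 15 mm from the knob's grip point (limit 20 mm) by either reckoning.

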